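# Put a motorcycle bench's oil corner back in order

### The job

The oil corner of the bench was knocked about: stand the fallen spray can and the fallen flat oil bottle upright again, caps up, in free room in the drip tray under the wire shelf, and put the loose carton flat and squarely on top of the column of two cartons there. Set each thing down gently rather than dropping it, and leave the column, the tall can, the small tin and the socket where they are.

Things in the scene. Friction and masses are not known exactly. Their poses are not given: they have to be found in the camera images.
- rack: Fixed shallow aluminium drip tray under a wire shelf. Origin: on the bench under the tray's centre; x away from the robot, across the tray, y along it, z up (turned a few degrees). Inside 124 mm in x (-62..62) by 520 mm in y (-260..260); floor 4 mm above the bench, rim 14 mm above the bench, 3 mm thick. Four 8 mm legs outside the tray at x -35 and 105, y -285 and 285 mm.
- rack_front (a point): Middle of the front wire of the steel wire shelf over the tray, 262 mm above the bench, 35 mm to the robot's side of the tray's middle line; axes as the rack. The flat wire deck reaches 140 mm back from here and 285 mm to either side, underside 258 mm above the bench, spanners and tape on top to 295 mm. The space under it is open to the front.
- spray_can_center (a point): Small white and grey spray can, 140 mm tall: straight round body 50 mm in diameter from the base to 110 mm up (shoulder rounded), then a black cap 41 mm in diameter to the top. 0.12 to 0.24 kg. Point at its centre, half-way up on its axis, 70 mm from base and from top; z points from base to cap. It starts lying on the bench on its side (it can roll), cap to the robot's left (+y) or half towards the robot.
- oil_bottle_center (a point): Flat grey oil bottle, 135 mm tall: rectangular body 56 mm wide (y) by 38 mm thick (x) with rounded edges, 98 mm tall, then a shoulder and a black screw cap 29 mm in diameter from 112 mm to the top. 0.15 to 0.31 kg. Point at its centre on its axis, 67.5 mm from base and from top; z points from base to cap, y along the 56 mm width. It starts lying on the bench on a broad side (y level), cap to the right (-y) or half towards the robot.
- carton_loose_center (a point): Loose closed cardboard carton, 100 mm (x) by 60 mm (y) by 34 mm (z), lying flat on the bench, 0.11 to 0.23 kg. Point at its centre, 17 mm above its underside; z up.
- carton_mid_center (a point): Upper carton of the column of two, same size and axes as the loose carton. Stands in the drip tray under the wire shelf, top 72 mm above the bench, its 100 mm side pointing across the tray. Point at its centre.
- carton_low_center (a point): Lower carton of the column, same size and axes, standing on the tray floor. Point at its centre.
- tall_can_center (a point): Tall aluminium spray can, 60 mm in diameter, 205 mm tall, standing in the drip tray; stays there. Point at its centre, half-way up; z up.
- grease_tin: Small round steel tin with a lid, 44 mm in diameter, 30 mm high, standing on the bench between the scattered things; stays there. Origin under its centre.
- socket: Deep steel wrench socket, 28 mm in diameter, 38 mm high, standing on the bench between the scattered things; stays there. Origin under its centre.

How it is judged:
By the outcome, as a careful person would: the job done as asked, in the order asked, and still so for the second after the job is handed in, with the robot touching nothing.
It also fails if it takes over 72 s, if anything falls off the work surface, if the arm or the gripper's body presses on something with over 40 N, if the wrist force passes 120 N, or if a joint passes its speed limit or range.

### The arm

A 6-joint arm with a two-finger parallel gripper is mounted at the origin on the work surface. World frame = base frame: x ahead of the robot, y to its left, z up, the work surface at z = 0. Lengths are in m, angles in degrees, forces in N, time in s.
With the tool pointing down it reaches from about 0.25 to 0.725 m from the base axis. Payload 9.7 kg.
Tool frame: the origin (TCP) lies midway between the tips of the shut fingers; the grasp point (between the pads) lies robot.tcp_to_grasp behind it (robot.tcp_to_grasp is the distance from the TCP to the grasp point, in m); x points along the fingers, z is the direction in which the jaws open and shut, and the axes are right-handed (so a half turn about x gives the same grasp; the last joint's range is limited). The gripper opens to 85 mm and grips with 20 to 120 N. Pads are 22 mm wide; open, the fingers measure 114 mm over their backs; the gripper's body (76 mm by 85 mm) begins 54 mm behind the grasp point. The pads swing forward as they close: fully open they stand 13 mm farther back than shut.
Start: joints at [75.172, 4.979, 10.078, 95.1, 0, 90], TCP at [0.141, 0.532, 0.231] pointing down, gripper open.
Joint ranges: [-179.16, 179.16], [-48.56, 103.87], [-65.8, 70.77], [-126.05, 130.52], [-82.76, 87.17], [-180, 180]. Speed limits (degrees/s): [127.2, 127.2, 147.25, 180, 180, 180].

### API

Orientations are given as [roll, pitch, yaw] about the fixed x, y, z axes, in that order (R = Rz(yaw) Ry(pitch) Rx(roll)).
In Python, from station import robot gives the robot as it stands. Calls block until the motion is done:
- robot.move_pose(position, orientation): joint-space move of the TCP to a pose.
- robot.move_l(position, rot=None, vel=0.15): straight line of the TCP; rot=None keeps the orientation; vel is the mean speed in m/s.
- robot.move_j(angles): joint-space move.
- robot.release() and robot.close_gripper(): open the fingers fully, or close them until they stop; the grip force is fixed at half the most.
- robot.pause(seconds).
- robot.ik(position, orientation): joint angles nearest the present ones, or None.
- robot.sense(): the state.
- robot.snapshot(name): name is "scene" or "top" or "wrist"; returns a dict with "pixels" (420x560x3 uint8, red, green, blue), "K" (3x3 intrinsics, pixels), "rvec" (rotation vector, rad) and "tvec" (3), from world to camera coordinates, as OpenCV has them. Camera axes: x right, y down, z forward; pixel columns grow to the right and rows downward; lengths in m; the calibration is good to about 2 mm. A picture is of the moment at which its call begins. There is no depth.
A pose or a line that the arm cannot do raises robot.IKError and nothing moves.
- robot.finish_job(): hands the job in, once; it reports no verdict.
The state is a dict: "time_s": time; "q": joint angles; "joint_vel": joint speeds; "tau": joint torques, N m; "ee_pos": TCP position; "tcp_rot": TCP orientation; "force": force on the tool from outside, world axes, zero at the start; "moment": the same for the moment, N m; "grip_width": finger opening in m.
Only numpy, scipy, OpenCV 4.12 (cv2) and the standard library are available. Lean on these libraries where they do the work, as an engineer would, in place of code of your own. Each camera call takes 0.05 s, during which the arm holds its last target. There are 200 camera calls.

## Working session

There is one attempt and no reset: what is moved stays moved. The work goes in short steps, each a Python script; the robot and the scene stay as the last script left them, time stands still between calls to the robot, and variables do not carry over. Pictures are saved under pics/ and viewed, about 8 in all and at most 12, crops included, and the job is handed in when it is done.

```bash
mkdir -p pics; ls
python3 - <<'E'
from station import robot
import cv2,numpy as np
for n in("scene","top"):
    s=robot.snapshot(n); cv2.imwrite(f"pics/{n}0.png",cv2.resize(s["pixels"][:,:,::-1],(784,588),interpolation=cv2.INTER_CUBIC))
    R=cv2.Rodrigues(s["rvec"])[0]; print(n,s["K"].round(1).tolist(),(-R.T@s["tvec"]).round(3),R.round(2).tolist())
print(robot.tcp_to_grasp,robot.sense())
E
```

```text
pics
scene [[494.2, 0.0, 285.1], [0.0, 494.2, 208.0], [0.0, 0.0, 1.0]] [ 1.039 -0.386  0.871] [[0.61, 0.79, -0.0], [0.58, -0.44, -0.68], [-0.54, 0.42, -0.73]]
top [[516.5, 0.0, 278.4], [0.0, 516.5, 207.3], [0.0, 0.0, 1.0]] [0.474 0.01  1.174] [[-0.01, -1.0, 0.01], [-1.0, 0.01, -0.04], [0.04, -0.01, -1.0]]
0.0187 {'time_s': 0.1, 'q': array([ 7.51726101e+01,  5.00928591e+00,  1.00389756e+01,  9.51002558e+01,
       -1.77395220e-03,  8.99988979e+01]), 'joint_vel': array([ 0.00350781,  0.03513414,  0.11391133, -0.03509761, -0.03418155,
        0.05685182]), 'tau': array([ 1.34632110e-04, -5.21562660e+01,  4.65652585e+01,  1.59261766e-02,
        2.77790429e-05, -6.95142077e-06]), 'ee_pos': array([0.14070429, 0.53148093, 0.23064098]), 'tcp_rot': array([-178.56105547,   89.92941157, -103.38734218]), 'force': array([ 0.13731908,  0.03044562, -0.22006826]), 'moment': array([-0.03121761, -0.03966626,  0.00504731]), 'grip_width': 0.08565834008448568}
```

View pics/scene0.png

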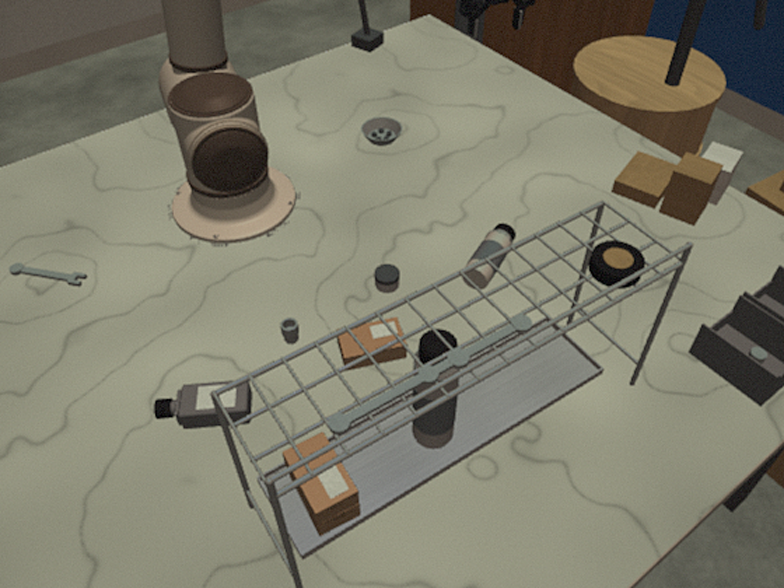

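View pics/top0.png

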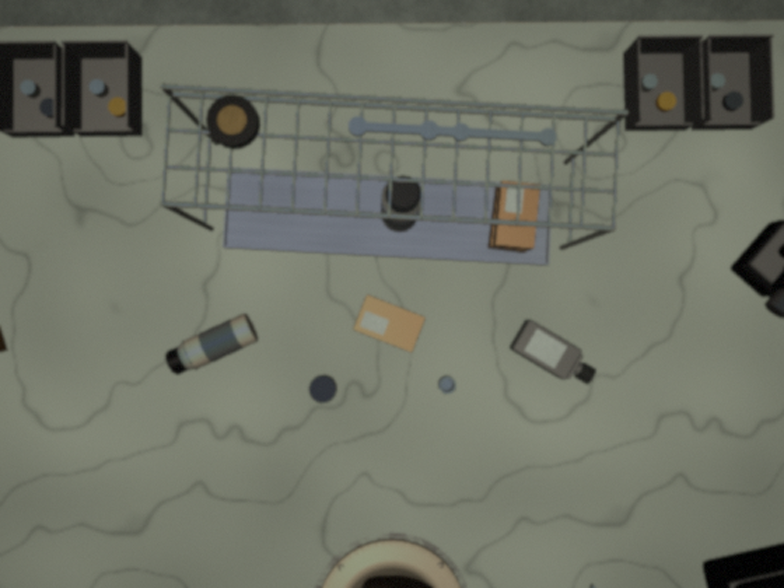

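Top view (784-px scale): spray can lies from base (253,328) to cap (168,362). The bottle runs from base (516,335) to cap (593,374), the loose carton is centred at (390,323) with its long side mostly along y, the column top is at (516,215) and the tall can's top is at (404,193). The left half of the tray is free.

```bash
cat > h.py <<'E'
import numpy as np, cv2
from station import robot
from scipy.spatial.transform import Rotation as Ro
def ray(s,uv,z):
    R=cv2.Rodrigues(np.array(s["rvec"]))[0]; c=-R.T@np.ravel(s["tvec"])
    d=R.T@np.linalg.inv(s["K"])@np.array([uv[0],uv[1],1.]); return c+d*(z-c[2])/d[2]
def proj(s,P):
    return cv2.projectPoints(np.array(P,float).reshape(-1,1,3),np.array(s["rvec"]),np.array(s["tvec"]),s["K"],None)[0].reshape(-1,2)
def rot(x,z):
    x=np.array(x,float);x/=np.linalg.norm(x);z=np.array(z,float);z-=x*(z@x);z/=np.linalg.norm(z)
    return np.stack([x,np.cross(z,x),z],1)
def rpy(R): return Ro.from_matrix(R).as_euler('xyz',degrees=True)
def tcp(g,R): return np.array(g)+R[:,0]*robot.tcp_to_grasp
E
python3 - <<'E'
from h import *
t=robot.snapshot("top");sc=robot.snapshot("scene")
def T(n,uv,z,s=t): print(n,(ray(s,np.array(uv)/1.4,z)*1000).round(0)[:2])
for n,p,z in [("wireL",(163,205),.262),("wireR",(614,229),.262),("trayFL",(226,247),.014),("trayFR",(548,264),.014),("trayBL",(232,170),.014),("colFL",(493,247),.072),("colFR",(533,249),.072),("colBL",(502,182),.072),("colBR",(540,184),.072),("tall",(404,193),.205),
 ("sprB",(252,328),.025),("sprC",(172,362),.025),("botB",(519,335),.02),("botC",(590,373),.02),("cA",(369,296),.034),("cB",(425,318),.034),("cC",(413,351),.034),("cD",(354,327),.034),("tin",(323,388),.03),("sock",(447,384),.038)]: T(n,p,z)
print('scene')
for n,p,z in [("trayBR",(303,551),.014),("trayBL",(602,371),.014),("colFL",(325,434),.072),("colFR",(284,445),.072),("colBR",(318,510),.072),("colBL",(358,492),.072),("tall",(438,341),.205)]: T(n,p,z,sc)
E
```

```text
wireL [618. 283.]
wireR [ 581. -288.]
trayFL [589. 257.]
trayFR [ 555. -261.]
trayBL [713. 246.]
colFL [ 578. -163.]
colFR [ 574. -225.]
colBL [ 678. -179.]
colBR [ 674. -237.]
tall [640. -24.]
sprB [458. 214.]
sprC [407. 340.]
botB [ 441. -210.]
botC [ 379. -323.]
cA [506.  28.]
cB [471. -60.]
cC [419. -40.]
cD [458.  52.]
tin [363. 102.]
sock [367. -92.]
scene
trayBR [ 683. -266.]
trayBL [723. 246.]
colFL [ 590. -167.]
colFR [ 572. -219.]
colBR [ 675. -233.]
colBL [ 685. -180.]
tall [639. -20.]
```

```bash
cat >> h.py <<'E'
UP=np.array([0,0,1.])
yr=np.radians(-3.7); RX=np.array([np.cos(yr),np.sin(yr),0]); RY=np.array([-np.sin(yr),np.cos(yr),0]); RO=np.array([.636,-.0055,0])
def rk(x,y,z): return RO+RX*x+RY*y+UP*z
def yawv(a): a=np.radians(a); return np.array([np.cos(a),np.sin(a),0])
def Rpick(d,t,s):   # tool for a lying thing, cap direction d, tilt t deg, jaw sign s
    t=np.radians(t); return rot(-np.cos(t)*UP-np.sin(t)*d, s*np.cross(UP,d))
def Rplace(f,t,s):  # the same grasp with the thing upright and the tool towards f
    t=np.radians(t); return rot(np.cos(t)*f-np.sin(t)*UP, s*np.cross(UP,f))
def Rcart(a,t,s):   # tool leaning, pointing along a and down; t from vertical
    t=np.radians(t); return rot(np.sin(t)*a-np.cos(t)*UP, s*np.cross(UP,a))
def ik(g,R): 
    q=robot.ik(tcp(g,R),rpy(R)); return None if q is None else np.round(q,0).astype(int).tolist()
E
python3 - <<'E'
from h import *
n=lambda v:np.array([*v,0])/np.hypot(*v)
ds=n((-51,126)); db=n((-62,-113))
gs=np.array([.458,.214,.027])+ds*.072; gb=np.array([.441,-.210,.022])+db*.06
for s in(1,-1):
  for t in(0,10,20):
    print('spray',s,t,ik(gs,Rpick(ds,t,s)),[ik(rk(-.01,.195,.077),Rplace(yawv(f),t,s)) for f in(-4,10,25)],ik(rk(-.15,.195,.12),Rplace(yawv(10),t,s)))
    print('bot',s,t,ik(gb,Rpick(db,t,s)),[ik(rk(-.01,.095,.065),Rplace(yawv(f),t,s)) for f in(-4,10)],ik(rk(-.15,.095,.11),Rplace(yawv(-4),t,s)))
a=yawv(68); c=np.array([.464,-.005,.024])
for t in(30,38,45):
  for s in(1,-1):
    print('cart',t,s,[ik(c-k*a*.03,Rcart(k*a,t,s)) for k in(1,-1)],ik(rk(-.03,-.195,.096),Rcart(yawv(-5),t,s)))
E
```

```text
spray 1 0 [33, 2, -18, 70, 0, -79] [[29, 15, -59, -74, -33, 0], [21, 13, -63, -75, -11, 0], [11, 13, -62, -75, 14, 0]] None
bot 1 0 [-33, -1, -22, 70, 0, 86] [[16, 14, -65, -79, -20, 0], None] None
spray 1 10 [38, 4, -16, 73, -10, -74] [[29, -1, -60, -47, -32, 6], [21, -4, -64, -50, -11, 2], [11, -3, -63, -50, 14, -2]] None
bot 1 10 [-38, 0, -21, 71, 10, 81] [None, None] None
spray 1 20 [43, 8, -13, 76, -19, -68] [[28, -11, -57, -23, -30, 12], [20, -14, -60, -26, -10, 4], [12, -14, -60, -26, 13, -5]] None
bot 1 20 [-43, 3, -19, 73, 19, 75] [[16, -16, -63, -26, -18, 7], [7, -18, -65, -27, 3, -1]] None
spray -1 0 [33, 2, -18, 70, 0, 101] [[29, 15, -59, -74, -33, -180], [21, 13, -63, -75, -11, -180], [11, 13, -62, -75, 14, -180]] None
bot -1 0 [-33, -1, -22, 70, 0, -94] [[16, 14, -65, -79, -20, -180], None] None
spray -1 10 [38, 4, -16, 73, -10, 106] [[29, -1, -60, -47, -32, -174], [21, -4, -64, -50, -11, -178], [11, -3, -63, -50, 14, 178]] None
bot -1 10 [-38, 0, -21, 71, 10, -99] [None, None] None
spray -1 20 [43, 8, -13, 76, -19, 112] [[28, -11, -57, -23, -30, -168], [20, -14, -60, -
[... 301 characters left out ...]
-10, 86, -23, -48]] [-22, -11, -28, 44, 8, 165]
cart 38 1 [[-25, -6, -32, 66, 38, -94], [18, 20, -5, 91, -28, 137]] [-23, -16, -36, 34, 11, -14]
cart 38 -1 [[-25, -6, -32, 66, 38, 86], [18, 20, -5, 91, -28, -43]] [-23, -16, -36, 34, 11, 166]
cart 45 1 [[-28, -2, -32, 67, 45, -99], [20, 26, -1, 96, -32, 142]] [-24, -21, -43, 24, 13, -14]
cart 45 -1 [[-28, -2, -32, 67, 45, 81], [20, 26, -1, 96, -32, -38]] [-24, -21, -43, 24, 13, 166]<stdin>:7: UserWarning: Gimbal lock detected. Setting third angle to zero since it is not possible to uniquely determine all angles.
<stdin>:8: UserWarning: Gimbal lock detected. Setting third angle to zero since it is not possible to uniquely determine all angles.
```

```bash
python3 -W ignore - <<'E'
from h import *
n=lambda v:np.array([*v,0])/np.hypot(*v)
ds=n((-51,126)); db=n((-62,-113))
gs=np.array([.458,.214,.026])+ds*.08; gb=np.array([.441,-.210,.024])+db*.065
for t in(28,33):
  s=1
  print('spray',t,ik(gs,Rpick(ds,t,s)),ik(gs+UP*.1,Rpick(ds,t,s)))
  for f in(5,20):
   for x in(-.01,-.06,-.12,-.18): print(f,x,[ik(rk(x,.195,z),Rplace(yawv(f),t,s)) for z in(.084,.12,.16,.22)])
  print('bot',t,ik(gb,Rpick(db,t,s)),ik(gb+UP*.1,Rpick(db,t,s)))
  for x in(-.01,-.06,-.12,-.18): print(x,[ik(rk(x,.1,z),Rplace(yawv(-4),t,s)) for z in(.07,.11,.16,.22)])
E
```

```text
spray 28 [47, 13, -10, 80, -25, -63] [47, 10, -2, 91, -25, -63]
5 -0.01 [[23, -17, -54, -8, -16, 9], [23, -21, -52, -2, -16, 9], [23, -24, -49, 4, -16, 9], [23, -28, -45, 12, -16, 9]]
5 -0.06 [[26, -26, -59, -4, -18, 10], [26, -30, -57, 2, -18, 10], [26, -33, -54, 8, -18, 10], [26, -36, -49, 16, -18, 10]]
5 -0.12 [[31, -38, -65, 3, -23, 13], [31, -41, -63, 9, -23, 13], [31, -44, -59, 15, -23, 13], [31, -46, -53, 23, -23, 13]]
5 -0.18 [None, None, None, None]
20 -0.01 [[15, -18, -55, -9, 5, -3], [15, -22, -53, -3, 5, -3], [15, -26, -50, 3, 5, -3], [15, -29, -46, 11, 5, -3]]
20 -0.06 [[17, -28, -61, -5, 3, -1], [17, -32, -59, 1, 3, -1], [17, -35, -56, 7, 3, -1], [17, -38, -50, 15, 3, -1]]
20 -0.12 [None, [21, -45, -65, 8, -1, 0], [21, -48, -62, 14, -1, 0], None]
20 -0.18 [None, None, None, None]
bot 28 [-47, 7, -17, 76, 26, 69] [-47, 3, -9, 87, 26, 69]
-0.01 [[16, -20, -58, -8, -17, 10], [16, -25, -56, -1, -17, 10], [16, -29, -52, 6, -17, 10], [16, -32, -47, 14, -17, 10]]
-0.06 [[18, -30, -64, -4, -20, 11], [18, -35, -61, 3, -20, 11], [18, -39, -57, 11, -20, 11], [18, -41, -52, 19, -20
[... 651 characters left out ...]
]
20 -0.06 [[17, -27, -57, 3, 2, -2], [17, -30, -55, 9, 2, -2], [17, -33, -51, 15, 2, -2], [17, -35, -46, 22, 2, -2]]
20 -0.12 [[21, -40, -64, 9, -1, 0], [21, -43, -61, 15, -1, 0], [21, -45, -57, 21, -1, 0], [21, -46, -51, 28, -1, 0]]
20 -0.18 [None, None, None, None]
bot 33 [-49, 9, -16, 78, 31, 66] [-49, 6, -8, 89, 31, 66]
-0.01 [[15, -20, -54, 1, -16, 11], [15, -24, -52, 7, -16, 11], [15, -27, -48, 14, -16, 11], [15, -30, -42, 22, -16, 11]]
-0.06 [[18, -30, -60, 5, -18, 12], [18, -33, -57, 12, -18, 12], [18, -36, -53, 19, -18, 12], [18, -38, -47, 26, -18, 12]]
-0.12 [None, [21, -46, -63, 19, -21, 15], [21, -48, -58, 26, -21, 15], [21, -49, -51, 33, -21, 15]]
-0.18 [None, None, None, None]
```

```bash
python3 -W ignore - <<'E'
from h import *
n=lambda v:np.array([*v,0])/np.hypot(*v)
ds=n((-51,126)); g=np.array([.458,.214,.026])+ds*.08
R=Rpick(ds,31,1)
robot.move_pose(tcp(g-R[:,0]*.11,R),rpy(R))
s=robot.snapshot("wrist"); im=s["pixels"][:,:,::-1].copy()
for k in(0,.11,.14): 
    p=proj(s,[[.458,.214,.025]+ds*k])[0]; print(p.round(0)); cv2.drawMarker(im,tuple(int(v) for v in p),(0,0,255),0,12)
cv2.imwrite("pics/w1.png",im); print(robot.sense()["time_s"])
E
```

```text
[283. 108.]
[283. 258.]
[283. 306.]
2.4167
```

View pics/w1.png

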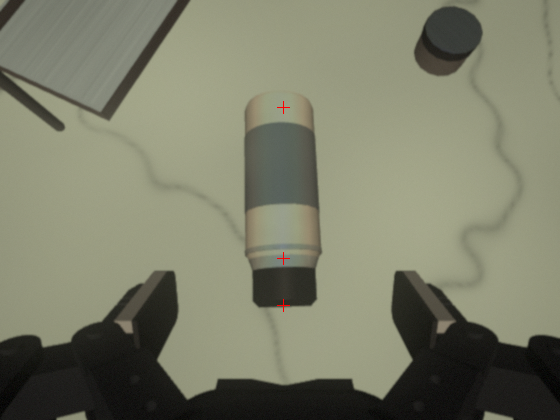

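The can sits right under my predicted marks, with its axis from (279,105) to (285,303). I'm picking it up now.

```bash
python3 -W ignore - <<'E'
from h import *
s=robot.snapshot("wrist")
c=ray(s,(107,118),.014); d=c-RO; print("tray corner rack xy",d@RX,d@RY)
b=ray(s,(279.5,105),.025);e=ray(s,(284.5,304),.025); print(b,e,np.linalg.norm(e-b))
ds=(e-b)/np.linalg.norm(e-b); m=(b+e)/2; g=m+ds*.010+UP*.001
R=Rpick(ds,31,1)
robot.move_l(tcp(g,R),rpy(R),vel=.12)
robot.close_gripper(); st=robot.sense(); print(st["grip_width"],st["force"],st["time_s"])
robot.move_l(tcp(g+UP*.14,R),vel=.2)
f=yawv(5); R2=Rplace(f,31,1)
robot.move_pose(tcp(rk(-.10,.195,.15),R2),rpy(R2))
st=robot.sense(); print(st["grip_width"],st["force"],st["time_s"])
for nme in("scene","wrist"):
    cv2.imwrite(f"pics/{nme}2.png",robot.snapshot(nme)["pixels"][:,:,::-1])
cv2.imwrite("pics/c2.png",np.hstack([cv2.resize(cv2.imread(f"pics/{k}2.png"),(400,300)) for k in("scene","wrist")]))
E
```

```text
tray corner rack xy -0.07248067970686077 0.2675195684009108
[0.4613075 0.2130714 0.025    ] [0.40513875 0.34249033 0.025     ] 0.14108219546328538
0.048637238388647516 [-1.78066612  2.20203064  6.28931973] 3.975
0.04825546416837739 [-1.0204245   0.44149487 -1.60178065] 6.0917
```

View pics/c2.png

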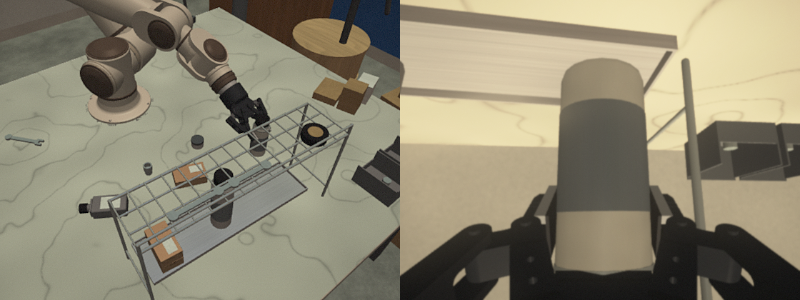

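```bash
cat >> h.py <<'E'
def lower(g,R,z0,zmin,df=2.5,step=.0015):
    """lower gently from height z0 until the wrist feels the floor"""
    robot.move_l(tcp([g[0],g[1],z0],R),vel=.12); robot.pause(.3); f0=robot.sense()["force"][2]; z=z0
    while z>zmin:
        z-=step; robot.move_l(tcp([g[0],g[1],z],R),vel=.03); f=robot.sense()["force"][2]
        if f-f0>df: break
    print("set down z",round(z,4),"dF",round(f-f0,2)); return z
E
python3 -W ignore - <<'E'
from h import *
R=Rplace(yawv(5),31,1)
robot.move_l(tcp(rk(-.01,.195,.15),R),vel=.15)
z=lower(rk(-.01,.195,0),R,.0895,.0795)
st=robot.sense(); print(st["time_s"],st["force"],st["moment"])
cv2.imwrite("pics/a3.png",robot.snapshot("wrist")["pixels"][:,:,::-1])
cv2.imwrite("pics/b3.png",robot.snapshot("scene")["pixels"][60:360,150:550,::-1])
cv2.imwrite("pics/c3.png",np.hstack([cv2.imread("pics/b3.png"),cv2.resize(cv2.imread("pics/a3.png"),(400,300))]))
E
```

```text
set down z 0.0835 dF 2.7
8.8917 [-0.51883452 -0.2109914  -0.45836549] [-0.0496757   0.87304776 -0.04910959]
```

View pics/c3.png

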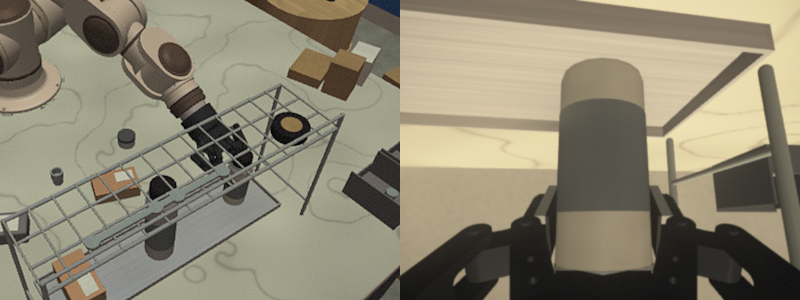

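```bash
python3 -W ignore - <<'E'
from h import *
n=lambda v:np.array([*v,0])/np.hypot(*v)
R=Rplace(yawv(5),31,1); st=robot.sense(); p=st["ee_pos"]
robot.release(); robot.pause(.2)
robot.move_l(p-R[:,0]*.075,vel=.12)
R2=Rcart(yawv(-5),30,1); robot.move_pose([.47,0,.25],rpy(R2))
db=n((-62,-113)); g=np.array([.441,-.210,.024])+db*.07; R=Rpick(db,31,1)
robot.move_pose(tcp(g-R[:,0]*.11,R),rpy(R))
s=robot.snapshot("wrist"); im=s["pixels"][:,:,::-1].copy()
for k in(0,.098,.135): 
    q=proj(s,[[.441,-.21,.02]+db*k])[0]; print(q.round(0)); cv2.drawMarker(im,tuple(int(v) for v in q),(0,0,255),0,12)
cv2.imwrite("pics/w4.png",np.hstack([cv2.resize(im,(440,330)),cv2.resize(robot.snapshot("scene")["pixels"][60:360,200:520,::-1],(352,330))])); print(robot.sense()["time_s"])
E
```

```text
[286. 124.]
[286. 259.]
[286. 317.]
12.9
```

View pics/w4.png

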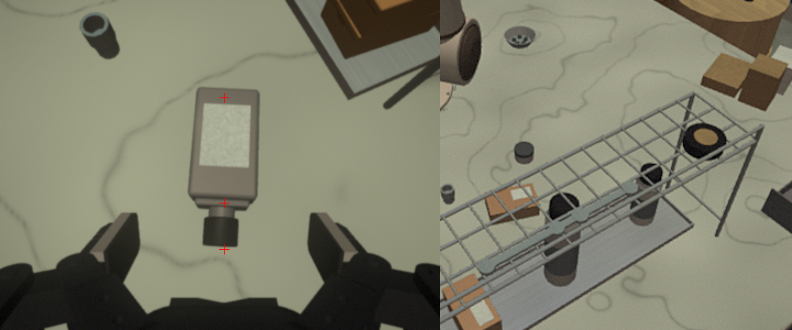

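Left: the bottle lies aligned to within a few degrees, base mid (228,89), body end (223.5,196), cap (220.5,240). Right: the spray can stands in the tray.

```bash
python3 -W ignore - <<'E'
from h import *
s=robot.snapshot("wrist"); k=560/440
b=ray(s,(228*k,89*k),.036);e=ray(s,(223.5*k,197*k),.036);c=ray(s,(220.5*k,246*k),.018)
d=e-b; d/=np.linalg.norm(d); print(b,e,c,"len body",np.linalg.norm(e-b),"total",(c-b)@d)
dd=c-b; dd[2]=0; dd/=np.linalg.norm(dd); print("yaws",np.degrees([np.arctan2(*v[1::-1]) for v in(d,dd)]))
d=d+dd; d[2]=0; d/=np.linalg.norm(d)
g=b+d*(((c-b)@d-.135)/2+.070); g[2]=.0245; print(g)
R=Rpick(d,31,1)
robot.move_l(tcp(g-R[:,0]*.06,R),rpy(R),vel=.12); robot.move_l(tcp(g,R),vel=.12)
robot.close_gripper(); st=robot.sense(); print(st["grip_width"],st["force"],st["time_s"])
robot.move_l(tcp(g+UP*.15,R),vel=.2)
R2=Rplace(RX,31,1)
Rm=Ro.concatenate([Ro.from_matrix(R),Ro.from_matrix(R2)]).mean().as_matrix()
robot.move_pose(tcp([.47,-.10,.24],Rm),rpy(Rm))
robot.move_pose(tcp(rk(-.10,.10,.15),R2),rpy(R2))
st=robot.sense(); print(st["grip_width"],st["force"],st["time_s"])
robot.move_l(tcp(rk(-.01,.10,.15),R2),vel=.15)
z=lower(rk(-.01,.10,0),R2,.0795,.069)
st=robot.sense(); print(st["time_s"],st["force"])
cv2.imwrite("pics/a5.png",robot.snapshot("wrist")["pixels"][:,:,::-1])
cv2.imwrite("pics/b5.png",robot.snapshot("scene")["pixels"][60:360,150:550,::-1])
cv2.imwrite("pics/c5.png",np.hstack([cv2.imread("pics/b5.png"),cv2.resize(cv2.imread("pics/a5.png"),(400,300))]))
E
```

```text
[ 0.44390501 -0.2111869   0.036     ] [ 0.39487413 -0.29281643  0.036     ] [ 0.37473292 -0.32465873  0.018     ] len body 0.09522292857573864 total 0.13289046883999933
yaws [-120.99118548 -121.36635955]
[ 0.40821081 -0.27017434  0.0245    ]
0.055222350309625474 [-2.18379074 -1.95096687  6.25371423] 14.55
0.055456892722513994 [-0.49283028 -0.56705533 -2.78722035] 17.2333
set down z 0.0735 dF 8.24
20.0167 [-2.67600443 -0.59384332  5.70039579]
```

View pics/c5.png

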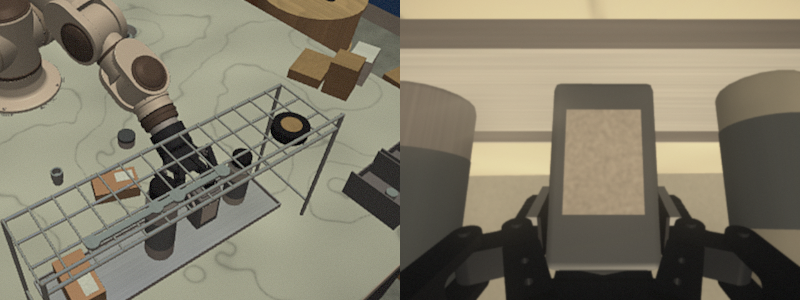

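```bash
python3 -W ignore - <<'E'
from h import *
import pickle
R=Rplace(RX,31,1); p=robot.sense()["ee_pos"]
robot.release(); robot.pause(.2)
robot.move_l(p-R[:,0]*.07,vel=.12)
robot.move_l(p-R[:,0]*.085+UP*.08,vel=.2)
R2=Rcart(RX,38,1); robot.move_pose(tcp(rk(-.13,-.18,.21),R2),rpy(R2)); robot.pause(.2)
s1=robot.snapshot("wrist")
a=yawv(68); R=Rcart(a,38,1); g=np.array([.464,-.005,.025])-a*.025
robot.move_pose(tcp(g-R[:,0]*.13,R),rpy(R)); robot.pause(.2)
s2=robot.snapshot("wrist"); pickle.dump((s1,s2),open("s.pkl","wb"))
im=np.hstack([cv2.resize(s["pixels"][:,:,::-1],(400,300)) for s in(s1,s2)])
im2=np.hstack([cv2.resize(robot.snapshot("scene")["pixels"][60:360,150:550,::-1],(400,300)),cv2.resize(robot.snapshot("top")["pixels"][:,:,::-1],(400,300))])
cv2.imwrite("pics/c6.png",np.vstack([im,im2])); print(robot.sense()["time_s"])
E
```

```text
25.125
```

View pics/c6.png

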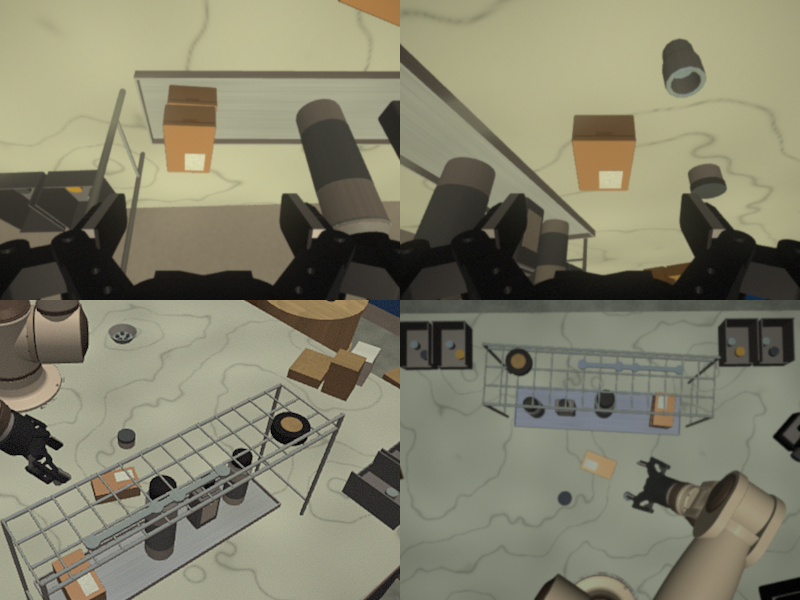

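Both containers stand upright in the tray. The column top is at about (190,140) in the first wrist view and the loose carton at (604,160) in the second, so I'm enlarging both.

Run:
```python
import pickle,cv2,numpy as np
s1,s2=pickle.load(open("s.pkl","rb"))
A=s1["pixels"][110:250,215:315,::-1];B=s2["pixels"][150:290,230:340,::-1]
im=np.hstack([cv2.resize(A,None,fx=3.8,fy=3.8,interpolation=3),cv2.resize(B,None,fx=3.8,fy=3.8,interpolation=3)]);print(im.shape)
cv2.imwrite("pics/c7.png",cv2.convertScaleAbs(im,alpha=1.2))
```

```text
(532, 798, 3)
```

View pics/c7.png

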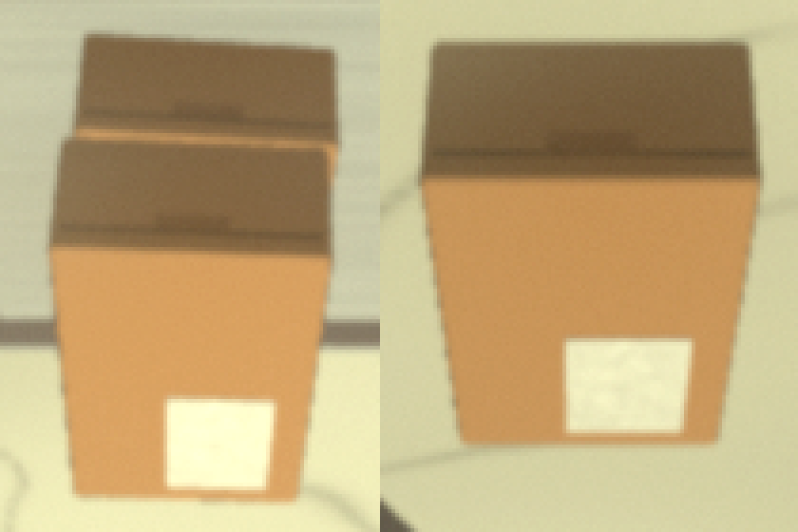

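```bash
python3 -W ignore - <<'E'
from h import *
import pickle
s1,s2=pickle.load(open("s.pkl","rb"))
def box(s,uv,o,z):
    P=np.array([ray(s,np.array(p)/3.8+o,z) for p in uv]); n1,n2,f2,f1=P
    L=((f1-n1)+(f2-n2))/2; W=((n2-n1)+(f2-f1))/2; print("L,W",np.linalg.norm(L).round(4),np.linalg.norm(W).round(4),"yawL",np.degrees(np.arctan2(L[1],L[0])).round(2),"yawW-90",(np.degrees(np.arctan2(W[1],W[0]))).round(2))
    print(P.mean(0).round(4)); return P.mean(0),L/np.linalg.norm(L),W/np.linalg.norm(W)
mc,mL,mW=box(s1,[(51,247),(330,256),(300,499),(75,495)],(215,110),.072)
lc,lL,lW=box(s2,[(42,178),(380,178),(338,442),(82,442)],(230,150),.034)
d=mc-RO; print("column in rack",d@RX,d@RY)
np.save("box.npy",np.array([mc,mL,mW,lc,lL,lW])); print(robot.ik([.46,-.03,.1],rpy(Rcart(lL,38,1))))
E
```

```text
L,W 0.098 0.0588 yawL -6.58 yawW-90 84.0
[ 0.626  -0.2012  0.072 ]
L,W 0.098 0.0585 yawL 67.96 yawW-90 157.93
[ 0.4624 -0.005   0.034 ]
column in rack 0.002614073410632757 -0.19596104609927006
[-26.04658053  -8.53814262 -24.36664262  77.29986658  37.8904166
 -95.08545986]
```

```bash
python3 -W ignore - <<'E'
from h import *
B=np.load("box.npy"); mc,lc=B[0],B[3]; a=yawv(67.95); f=yawv(-6.3); off=.025
R=Rcart(a,38,1); g=lc-a*off; g[2]=.0245
robot.move_l(tcp(g-R[:,0]*.06,R),rpy(R),vel=.15); robot.move_l(tcp(g,R),vel=.1)
robot.close_gripper(); st=robot.sense(); print(st["grip_width"],st["force"],st["time_s"])
robot.move_l(tcp(g+UP*.13,R),vel=.2)
R2=Rcart(f,38,1); h=mc-f*off; gz=.072+.0245
robot.move_pose(tcp(h-f*.11+UP*(gz+.035-h[2]),R2),rpy(R2))
robot.move_l(tcp([h[0],h[1],gz+.035],R2),vel=.12); robot.pause(.3)
st=robot.sense(); print(st["grip_width"],st["force"],st["time_s"])
a=robot.snapshot("scene")["pixels"][230:410,150:350,::-1]; b=robot.snapshot("wrist")["pixels"][:,:,::-1]
cv2.imwrite("pics/c8.png",np.hstack([cv2.resize(a,(400,360),interpolation=3),cv2.resize(b,(400,360))]))
E
```

```text
0.059257911685491875 [-1.73721446 -3.30876293  6.1561416 ] 26.85
0.059031913350687124 [-0.33605895 -0.01341205 -1.67596745] 30.2333
```

View pics/c8.png

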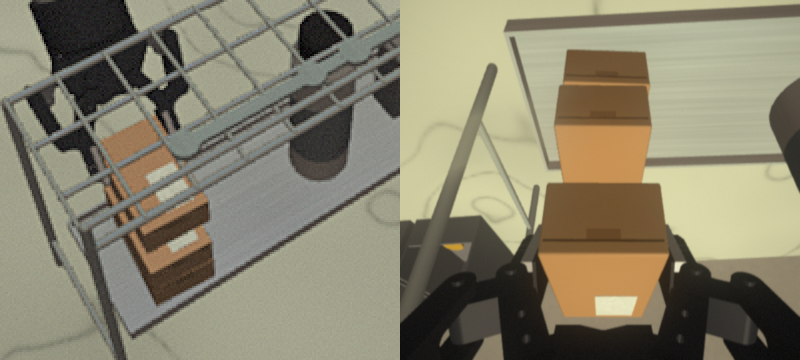

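The held carton (centre x≈604) lines up with the column (x≈603), so I'm lowering it.

```bash
python3 -W ignore - <<'E'
from h import *
B=np.load("box.npy"); mc=B[0]; f=yawv(-6.3); h=mc-f*.025; R=Rcart(f,38,1)
lower(h,R,.1015,.0905,df=2,step=.001)
p=robot.sense()["ee_pos"]; print(robot.sense()["force"])
robot.release(); robot.pause(.3)
robot.move_l(p-R[:,0]*.06,vel=.08); robot.move_l(p-R[:,0]*.14,vel=.2)
robot.pause(.3); s=robot.snapshot("wrist"); print(robot.sense()["time_s"])
im=s["pixels"][:,:,::-1].copy()
C=[mc+f*i*.05+np.cross(UP,f)*j*.03+UP*.034 for i,j in((-1,1),(-1,-1),(1,-1),(1,1))]
cv2.polylines(im,[np.int32(proj(s,C).round())],True,(0,0,255),1)
cv2.imwrite("pics/c9.png",np.hstack([cv2.resize(im[50:260,200:340],(340,510),interpolation=3),cv2.resize(robot.snapshot("scene")["pixels"][100:410,150:430,::-1],(460,510))]))
E
```

```text
set down z 0.0965 dF 5.34
[ 0.2562569  -0.66894167  2.49452974]
34.775
```

View pics/c9.png

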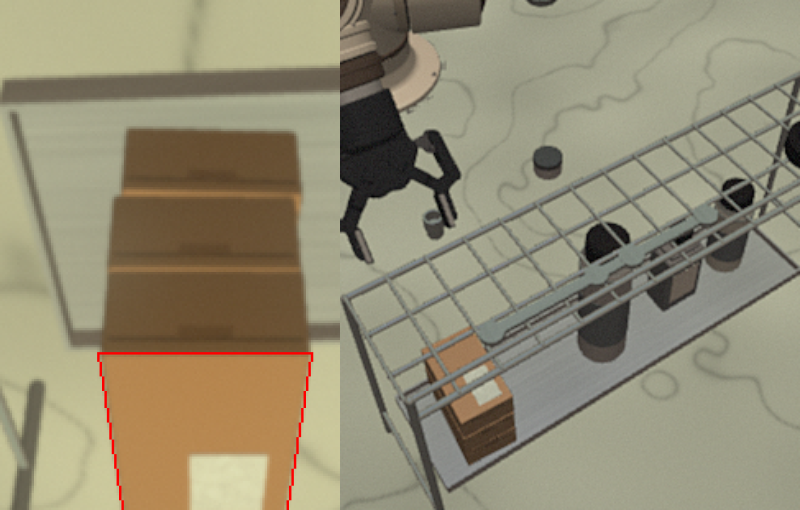

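The carton fills the predicted outline (near edge (98–312, 353)) and sits squarely on the column. The spray can, bottle, tall can and tin all look right, and the gripper is clear.

Run:
```python
from station import robot
print(robot.sense()["force"]); robot.finish_job()
```

```text
[-0.07792945 -0.22178674  0.1111673 ]
the job is handed in; nothing more can be done
```

I handed the job in at about 35 s of robot time, with everything done in the order asked and no failed step.

- **Spray can and oil bottle:** I picked each one up lying down, turned it upright and lowered it until the wrist felt the tray floor. That contact showed a force rise of 2.7 N for the can and 8.2 N for the bottle. Both stand caps up in the free left half of the tray.
- **Carton:** It was set down on the column with a 5.3 N contact. The last wrist picture shows its top matching the outline I predicted from the column's position.
- **Final state:** The last pictures show the spray can and bottle standing, and the column, tall can, small tin and socket not visibly moved. I did not re-measure their positions. The gripper was clear, with about 0.2 N on the wrist.
- **Small disagreement:** One wrist-camera sighting put the tray corner about 7 mm from my estimate. I put that down to which part of the rim I had picked. It did not affect the placing.

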